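# Flip the blue tub shut in the pull-out basket

## Robot

A 7-joint arm with a two-finger parallel gripper is mounted at the origin on the work surface. World frame = base frame: x ahead of the robot, y to its left, z up, the work surface at z = 0. Lengths are in mm, angles in degrees, forces in N, time in s.
With the tool pointing down it reaches from about 425 to 875 mm from the base axis. Payload 9.9 kg.
Tool frame: the origin (TCP) lies between the finger pads; the fingertips stand 17 mm ahead of it and the grasp point (between the pads) lies 2 mm behind it (arm.tip_extent is the z of the fingertips in the tool frame, in mm); z points along the fingers, x is the direction in which the jaws open and shut, and the axes are right-handed (so a half turn about z gives the same grasp; the last joint's range is limited). The gripper opens to 85 mm and grips with 20 to 120 N. Pads are 22 mm wide; open, the fingers measure 114 mm over their backs; the gripper's body (76 mm by 85 mm) begins 54 mm behind the grasp point. The pads swing forward as they close: fully open they stand 13 mm farther back than shut.
Start: joints at [67.219, 32.985, 1.427, 82.34, -0.859, 64.687, -3.237], TCP at [208.36, -642.04, 248.289] pointing down, gripper open.
Joint ranges: [-157.87, 157.87], [-19.46, 123.44], [-87.15, 90], [11.01, 140.99], [-62.26, 242.26], [9.8, 113.94], [-161.44, 161.44]. Speed limits (degrees/s): [127.2, 127.2, 172.46, 172.46, 180, 180, 180].

## Interface

Orientations are given as [roll, pitch, yaw] about the fixed x, y, z axes, in that order (R = Rz(yaw) Ry(pitch) Rx(roll)).
In Python, from workcell import arm, imaging, finish_job gives the robot as it stands.
- The arm moves only by the tool jog_arm, never from a script. Its argument "deltas" is a list of rows, each an object with "xyz": the shift along the tool's x, y, z scaled (see below), a list of three; "turn": the turn, a rotation vector about the tool's x, y, z scaled (see below), a list of three; "hand": the opening, from 0 (shut) to 1 (fully open). In form: [{"xyz": [tx, ty, tz], "turn": [ax, ay, az], "hand": hand}, ...]. A call has 1 to 8 rows; each row shifts and turns the pose as measured when the row begins, along the tool's axes as they then stand; what a row does not reach is not made up. The controller multiplies each number of a shift by 60 mm and each number of a turn by 8 degrees. A row lasts 1/8 s, in which the tool goes at most 62.5 mm and 10.7 degrees, less where a joint would pass 70% of its speed; a pose out of reach is approached as far as the arm can. A call with a number of a shift or a turn outside -1 to 1 is refused whole. A call with a gripper value outside its range is refused whole. The fingers move at their own pace and stop on an object; the grip force is fixed at half the most. Time passes only in rows, so rows that do not move let the fingers close. It gives the time, the measured TCP pose, the force and the opening at its end, in the units of the state.
- arm.read_state(): the state, without advancing time (a new reading comes with each control period).
- imaging.grab_frame(name): name is "side" or "top" or "wrist"; returns a dict with "image" (384x512x3 uint8, red, green, blue), "depth" (384x512 float32, mm along the optical axis (not along the pixel's ray), 0 where there is no reading), "vertical_fov" (degrees; the focal length in pixels is half the picture's height over the tangent of half this angle, whatever the lens; pixels are square), "cx", "cy" (the principal point, pixels), "D" ([k1, k2, p1, p2, k3] as OpenCV has them; the pictures are not rectified), "R" (3x3) and "t" (3): a world point X has camera coordinates R X + t; the wrist camera has in their place "tool_from_camera" (4x4, takes a point from camera to tool coordinates, whose origin is the TCP and whose axes are the tool frame's). Camera axes: x right, y down, z forward; pixel columns grow to the right and rows downward; lengths in mm; the calibration is good to about 2 mm. A picture is of the moment at which its call begins: read the wrist's pose just before it.
- finish_job(): hands the job in, once; it reports no verdict.
Trained networks look in a picture, given as the dict that the camera call returned (one of the last four; its "shot" number tells which), for a name from the list of things; names that differ only in an ending like _2 or _b are one class to them, and where a whole thing is asked for, a point or a joint stands for the part that bears it (a point fixed in the world has none). Each returns a list of dicts, best first, with "p" (0 to 1); they miss things now and then, are a little off and sometimes report something else, mostly with a low value. They report only what shows in the picture. A call takes as long as a camera call. They do not tell look-alikes from the thing itself.
- imaging.search_frame(query, picture): "location" ([x, y, z] in mm, in world coordinates, good to about 4 mm: the middle of the surface that is visible of it).
- imaging.outline_of(query, picture): "region" (384x512 bool, what is visible of it).
- imaging.spot_point(query, picture): "location" ([x, y, z] in mm, in world coordinates, good to about 4 mm: a listed point, or the origin of a listed thing).
The state is a dict: "clock": time; "q": joint angles; "joint_vel": joint speeds; "tau": joint torques, N m; "eef_pos": TCP position; "tool_rot": TCP orientation; "force": force on the tool from outside, world axes, zero at the start; "wrist_torque": the same for the moment, N m; "grip_width": opening from 0.0 (shut) to 1.0 (fully open).
Only numpy, scipy, OpenCV 4.12 (cv2) and the standard library are available. Lean on these libraries where they do the work, as an engineer would, in place of code of your own. Each camera call takes 0.05 s, during which the arm holds its last target.

## Task

In the pull-out basket, shut the tub with the blue lid: reach behind its standing lid, tip it forward past upright and let it fall shut by its own weight, without pressing it down or shoving the tub out of its place. Leave the orange lid standing open.

Things in the scene. Friction and masses are not known exactly. Their poses are not given: they have to be found in the camera images.
- blue_tub: Tub to shut: loose white plastic tub, 100 x 100 mm, 80 mm high, about 0.6 kg, with a blue flip lid. Stands in a wire basket (floor 30 mm up, rim 75 mm). Origin: centre of its underside; z up. Lid hinge: parallel to the tub's y, 50 mm along its +x and 80 mm above the origin; its +x points ahead of the robot (within 20 degrees); nothing taller than the rim stands behind the lid.
- blue_lid (a joint): Angle of the blue lid in rad: 0 is shut, 1.57 upright, 1.95 its open stop, where it rests leaning back away from the robot (to the tub's +x). Free-swinging light hinge (lid about 50 g): once pushed below about 1.5 it falls shut by itself.
- blue_lid_edge (a point): Middle of the free edge of the blue lid, on its outer face (the face that is up when shut and looks away from the robot when open), 104 mm from the hinge line. The lid is a plate 104 mm wide and 5 mm thick, with a thumb tab that stands 11 mm beyond this edge.
- orange_lid (a joint): Angle of the orange lid of a like tub, same meaning: 0 shut, 1.95 fully open. It stands open and must stay open. Three such tubs (blue, orange, green lids, any order; green is shut) stand in a row roughly along y, about 165 mm between centres; beyond the row's ends lie a low ramekin and a brush.
There are look-alikes about, which are no part of the job. Leave any purple or red look-alike of the part that bears orange_lid alone.

How it is judged:
By the outcome, as a careful person would: the job done as asked, in the order asked, and still so for the second after the job is handed in, with the robot touching nothing.
It also fails if it takes over 32 s, if anything falls off the work surface, if the arm or the gripper's body presses on something with over 40 N, if the wrist force passes 120 N, or if a joint passes its speed limit or range.

## Working session

There is one attempt and no reset: what is moved stays moved. The work goes in short steps, Python scripts to look and compute and a tool call to move; the robot and the scene stay as the last step left them, time stands still between calls to the robot, and variables do not carry over. Pictures are saved under pics/ and viewed, and the job is handed in when it is done.

Besides the shell and the picture viewer there is one more tool, called by a JSON object that holds its "fn" and its "kwargs". jog_arm: Moves the arm, as the interface text tells. Its arguments: {"type":"object","properties":{"deltas":{"type":"array","items":{"type":"object","properties":{"xyz":{"type":"array","items":{"type":"number","minimum":-1,"maximum":1}},"turn":{"type":"array","items":{"type":"number","minimum":-1,"maximum":1}},"hand":{"type":"number"}}}}},"required":["deltas"]}

```bash
mkdir -p pics
cat > h.py <<'E'
from workcell import arm, imaging, finish_job
import numpy as np, cv2
def save(f,n): cv2.imwrite('pics/'+n+'.png', f['image'][:,:,::-1])
E
python3 - <<'E'
from h import *
np.set_printoptions(precision=1,suppress=True)
for c in ['side','top']:
    f=imaging.grab_frame(c); save(f,c+'1')
    for q in ['blue_tub','blue_lid','orange_lid']:
        for d in imaging.search_frame(q,f)[:3]: print(c,q,'search',d['p'],np.array(d['location']))
    for q in ['blue_tub','blue_lid_edge']:
        for d in imaging.spot_point(q,f)[:3]: print(c,q,'spot',d['p'],np.array(d['location']))
print(arm.read_state())
E
```

```text
side blue_tub search 0.95 [531.  -65.1 102.2]
side blue_lid search 0.69 [574.4 -61.9 170. ]
side orange_lid search 0.93 [ 572.  -234.   169.4]
side orange_lid search 0.9 [ 744.8 -199.    86.9]
side orange_lid search 0.8 [ 484.2 -576.9   89.3]
side blue_tub spot 0.63 [503.8 -81.7  28.1]
top blue_tub search 0.82 [547.8 -75.1  89.4]
top blue_lid search 0.77 [577.5 -70.4 165.1]
top orange_lid search 0.96 [760.9  20.1  84.5]
top orange_lid search 0.93 [ 742.5 -188.6   85.8]
top orange_lid search 0.82 [ 576.  -227.9  170.4]
top blue_tub spot 0.8 [509.5 -82.1  27.7]
top blue_lid_edge spot 0.8 [598.7 -67.8 201.3]
{'clock': 0.6, 'q': array([67.2, 33. ,  1.4, 82.3, -0.9, 64.7, -3.2]), 'joint_vel': array([-0. , -0. ,  0.1, -0.1,  0.1,  0. , -0.1]), 'tau': array([ -0. , -76.5,   2.2, -28.6,   0. ,   0. ,   0. ]), 'eef_pos': array([ 208.4, -642. ,  248.3]), 'tool_rot': array([-180.,    0.,  -72.]), 'force': array([-0.6,  0.2,  0. ]), 'wrist_torque': array([ 0., -0., -0.]), 'grip_width': 1.0039222170335977}
```

View pics/side1.png

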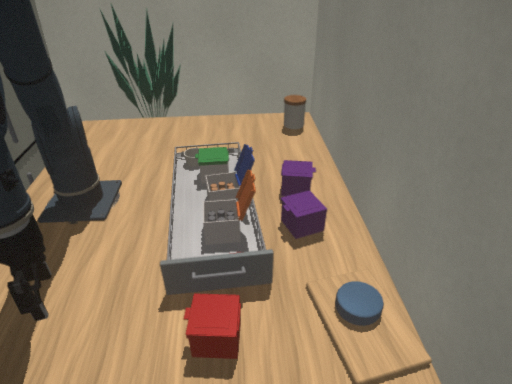

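View pics/top1.png

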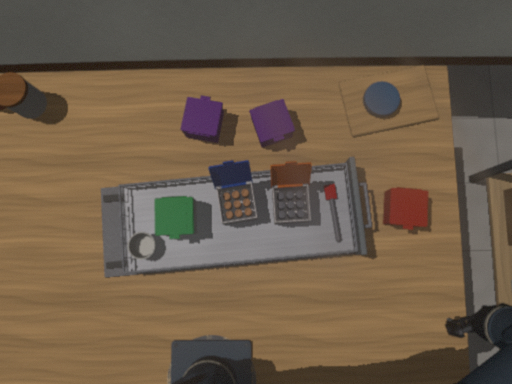

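```bash
cat >> h.py <<'E'
def pts(f,mask):
    v,u=np.nonzero(mask&(f['depth']>0)); z=f['depth'][v,u]
    fl=192/np.tan(np.radians(f['vertical_fov'])/2)
    K=np.array([[fl,0,f['cx']],[0,fl,f['cy']],[0,0,1.]])
    n=cv2.undistortPoints(np.stack([u,v],1).astype(float)[:,None],K,np.array(f['D']))[:,0]
    P=np.c_[n*z[:,None],z]
    return (P-np.array(f['t']))@np.array(f['R']), u,v
E
python3 - <<'E'
from h import *
np.set_printoptions(precision=2,suppress=True)
for c in ['side','top']:
    f=imaging.grab_frame(c)
    a=f['image'].astype(int)
    for name,m in [('blue',(a[:,:,2]>a[:,:,0]*1.5+15)&(a[:,:,2]>a[:,:,1]*1.3)),('orange',(a[:,:,0]>a[:,:,2]*2.2+25)&(a[:,:,0]>a[:,:,1]*1.6))]:
        P,u,v=pts(f,m)
        k=(P[:,0]>500)&(P[:,0]<660)&(P[:,1]>-300)&(P[:,1]<20)&(P[:,2]>112)
        P=P[k]; print(c,name,len(P))
        if len(P)<20: continue
        med=np.median(P,0); P=P[np.linalg.norm(P-med,axis=1)<90]
        n=np.linalg.svd(P-P.mean(0))[2][2]; n*=np.sign(n[0])
        res=(P-P.mean(0))@n; P=P[abs(res)<4]; n=np.linalg.svd(P-P.mean(0))[2][2]; n*=np.sign(n[0])
        print('mean',P.mean(0),'n',n,'yaw',np.degrees(np.arctan2(n[1],n[0])),'min',np.percentile(P,2,0),'max',np.percentile(P,98,0))
    # obstacles behind
    P,u,v=pts(f,np.ones(a.shape[:2],bool))
    k=(P[:,0]>615)&(P[:,0]<720)&(P[:,1]>-160)&(P[:,1]<40)
    print('behind max z',np.percentile(P[k][:,2],[50,95,99.5]))
E
```

```text
side blue 23
mean [554.31 -72.45 113.37] n [ 0.5   0.08 -0.86] yaw 9.046335060352488 min [548.52 -98.82 112.15] max [560.19 -48.92 115.97]
side orange 153
mean [ 576.28 -229.42  171.34] n [ 0.92  0.05 -0.39] yaw 2.8860847881638256 min [ 548.08 -272.96  112.57] max [ 594.44 -188.34  216.08]
behind max z [ 1.5  86.67 89.71]
top blue 54
mean [552.39 -76.63 113.99] n [ 0.16  0.02 -0.99] yaw 5.402403274066107 min [ 547.23 -101.76  112.32] max [558.21 -45.14 117.16]
top orange 28
mean [ 588.43 -214.3   206.04] n [ 0.97  0.05 -0.22] yaw 2.769066593869729 min [ 585.38 -275.88  201.98] max [ 591.9  -179.03  215.68]
behind max z [ 1.51 87.54 91.98]
```

Run:
```python
from h import *
np.set_printoptions(precision=2,suppress=True)
for c in ['side','top']:
    f=imaging.grab_frame(c)
    P,u,v=pts(f,np.ones((384,512),bool))
    k=(P[:,0]>535)&(P[:,0]<640)&(P[:,1]>-145)&(P[:,1]<10)&(P[:,2]>118)
    P=P[k]; 
    for _ in range(4):
        n=np.linalg.svd(P-P.mean(0))[2][2]; n*=np.sign(n[0]); r=(P-P.mean(0))@n
        P=P[abs(r)<max(4,2*r.std())]
    print(c,len(P),'mean',P.mean(0),'n',n,'yaw',np.degrees(np.arctan2(n[1],n[0])),np.percentile(P,1,0),np.percentile(P,99,0))
```

```text
side 365 mean [577.36 -63.1  168.45] n [ 0.92  0.15 -0.37] yaw 9.293845187405097 [ 552.53 -122.47  118.55] [600.9  -15.47 215.86]
top 800 mean [575.75 -69.47 168.11] n [ 0.92  0.14 -0.37] yaw 8.779841084809975 [ 551.67 -119.73  119.21] [598.75 -19.   216.13]
```

```bash
cat > plan.py <<'E'
from h import *
import sys
from scipy.spatial.transform import Rotation as Ro
def plan(tx,ty,tz,yaw,n):
    s=arm.read_state(); p=np.array(s['eef_pos']); R=Ro.from_euler('xyz',s['tool_rot'],degrees=True)
    g=np.array([tx,ty,tz]); G=Ro.from_euler('xyz',[180,0,yaw],degrees=True)
    rv=(R.inv()*G).as_rotvec(degrees=True)
    print('clock',s['clock'],'pos',p,s['tool_rot'],'F',s['force'],'w',s['grip_width'],'tip',arm.tip_extent)
    for i in range(n):
        d=R.inv().apply((g-p)/n)/60
        print(np.round(d,2).tolist(), np.round(rv/n/8,2).tolist()); R=R*Ro.from_rotvec(rv/n,degrees=True)
plan(*map(float,sys.argv[1:5]),int(sys.argv[5]))
E
python3 plan.py 400 -480 310 -45 7
```

```text
clock 0.8 pos [ 208.34978338 -642.03486577  248.30790235] [ 1.79999869e+02  1.25229506e-03 -7.20215914e+01] F [-0.13287726 -0.31889144 -0.6577232 ] w 0.9976278279419997 tip 17.0
[-0.23, -0.55, -0.15] [-0.0, 0.0, -0.48]
[-0.19, -0.57, -0.15] [-0.0, 0.0, -0.48]
[-0.15, -0.58, -0.15] [-0.0, 0.0, -0.48]
[-0.11, -0.59, -0.15] [-0.0, 0.0, -0.48]
[-0.07, -0.59, -0.15] [-0.0, 0.0, -0.48]
[-0.03, -0.6, -0.15] [-0.0, 0.0, -0.48]
[0.01, -0.6, -0.15] [-0.0, 0.0, -0.48]
```

{"fn": "jog_arm", "kwargs": {"deltas": [{"xyz": [-0.23, -0.55, -0.2], "turn": [0, 0, -0.48], "hand": 0}, {"xyz": [-0.19, -0.57, -0.2], "turn": [0, 0, -0.48], "hand": 0}, {"xyz": [-0.15, -0.58, -0.15], "turn": [0, 0, -0.48], "hand": 0}, {"xyz": [-0.11, -0.59, -0.15], "turn": [0, 0, -0.48], "hand": 0}, {"xyz": [-0.07, -0.59, -0.15], "turn": [0, 0, -0.48], "hand": 0}, {"xyz": [-0.03, -0.6, -0.15], "turn": [0, 0, -0.48], "hand": 0}, {"xyz": [0, -0.6, -0.15], "turn": [0, 0, -0.48], "hand": 0}]}}

```text
clock: 1.68
eef_pos: [401.5, -475.9, 318.4]
tool_rot: [179.9, 0.1, -44.7]
force: [-0.5, -0.3, -0.7]
grip_width: 0.0
```

```bash
python3 plan.py 610 -270 310 -15 8
```

```text
clock 1.675 pos [ 401.48262032 -475.88467086  318.39077407] [ 1.79891446e+02  5.88692055e-02 -4.46836840e+01] F [-0.48181001 -0.33428417 -0.71095781] w 0.00030598780125616306 tip 17.0
[0.01, -0.61, 0.02] [0.0, 0.0, -0.46]
[0.05, -0.61, 0.02] [0.0, 0.0, -0.46]
[0.09, -0.6, 0.02] [0.0, 0.0, -0.46]
[0.12, -0.6, 0.02] [0.0, 0.0, -0.46]
[0.16, -0.59, 0.02] [0.0, 0.0, -0.46]
[0.2, -0.58, 0.02] [0.0, 0.0, -0.46]
[0.24, -0.56, 0.02] [0.0, 0.0, -0.46]
[0.27, -0.55, 0.02] [0.0, 0.0, -0.46]
```

{"fn": "jog_arm", "kwargs": {"deltas": [{"xyz": [0, -0.61, 0], "turn": [0, 0, -0.46], "hand": 0}, {"xyz": [0.05, -0.61, 0], "turn": [0, 0, -0.46], "hand": 0}, {"xyz": [0.09, -0.6, 0], "turn": [0, 0, -0.46], "hand": 0}, {"xyz": [0.12, -0.6, 0], "turn": [0, 0, -0.46], "hand": 0}, {"xyz": [0.16, -0.59, 0], "turn": [0, 0, -0.46], "hand": 0}, {"xyz": [0.2, -0.58, 0], "turn": [0, 0, -0.46], "hand": 0}, {"xyz": [0.24, -0.56, 0], "turn": [0, 0, -0.46], "hand": 0}, {"xyz": [0.27, -0.55, 0], "turn": [0, 0, -0.46], "hand": 0}]}}

```text
clock: 2.68
eef_pos: [614.9, -261.7, 319.7]
tool_rot: [179.8, -0.1, -14.3]
force: [0.6, -0.8, -0.3]
grip_width: 0.002
```

```bash
python3 plan.py 670 -56 310 9 7
```

```text
clock 2.675 pos [ 614.89862569 -261.72579777  319.72963452] [ 1.79807911e+02 -7.19067495e-02 -1.43242971e+01] F [ 0.6153476  -0.77843391 -0.29571735] w 0.0021213388625014444 tip 17.0
[0.01, -0.51, 0.02] [0.0, -0.0, -0.42]
[0.04, -0.51, 0.02] [0.0, -0.0, -0.42]
[0.06, -0.5, 0.02] [0.0, -0.0, -0.42]
[0.09, -0.5, 0.02] [0.0, -0.0, -0.42]
[0.12, -0.49, 0.02] [0.0, -0.0, -0.42]
[0.15, -0.48, 0.02] [0.0, -0.0, -0.42]
[0.18, -0.47, 0.02] [0.0, -0.0, -0.42]
```

{"fn": "jog_arm", "kwargs": {"deltas": [{"xyz": [0.01, -0.51, 0], "turn": [0, 0, -0.42], "hand": 0}, {"xyz": [0.04, -0.51, 0], "turn": [0, 0, -0.42], "hand": 0}, {"xyz": [0.06, -0.5, 0], "turn": [0, 0, -0.42], "hand": 0}, {"xyz": [0.09, -0.5, 0], "turn": [0, 0, -0.42], "hand": 0}, {"xyz": [0.12, -0.49, 0], "turn": [0, 0, -0.42], "hand": 0}, {"xyz": [0.15, -0.48, 0], "turn": [0, 0, -0.42], "hand": 0}, {"xyz": [0.18, -0.47, 0], "turn": [0, 0, -0.42], "hand": 0}, {"xyz": [0, 0, 0], "turn": [0, 0, 0], "hand": 0}]}}

```text
clock: 3.68
eef_pos: [667.9, -39.6, 320.1]
tool_rot: [179.8, -0.0, 10.9]
force: [-0.5, -0.9, 0.1]
grip_width: 0.002
```

```bash
python3 plan.py 670 -56 205 9 4
python3 - <<'E'
from h import *
f=imaging.grab_frame('side'); save(f,'side2')
E
```

```text
clock 3.675 pos [667.86644996 -39.64598689 320.10257412] [ 1.79815908e+02 -1.40786557e-02  1.09366195e+01] F [-0.45195689 -0.89986853  0.05404294] w 0.0015479480738595684 tip 17.0
[-0.0, 0.07, 0.48] [0.01, -0.0, 0.06]
[-0.0, 0.07, 0.48] [0.01, -0.0, 0.06]
[-0.0, 0.07, 0.48] [0.01, -0.0, 0.06]
[-0.0, 0.07, 0.48] [0.01, -0.0, 0.06]
```

View pics/side2.png

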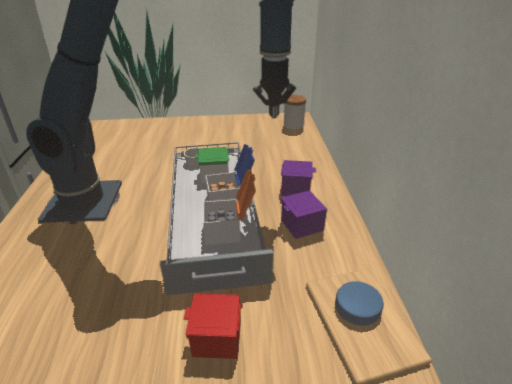

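The closed gripper (pixel ~275,105) hangs high behind the blue lid (245,165); nothing has been disturbed. I'll go down behind the lid.

{"fn": "jog_arm", "kwargs": {"deltas": [{"xyz": [0, 0.07, 0.48], "turn": [0, 0, 0.06], "hand": 0}, {"xyz": [0, 0.07, 0.48], "turn": [0, 0, 0.06], "hand": 0}, {"xyz": [0, 0.07, 0.48], "turn": [0, 0, 0.06], "hand": 0}, {"xyz": [0, 0.07, 0.48], "turn": [0, 0, 0.06], "hand": 0}, {"xyz": [0, 0, 0], "turn": [0, 0, 0], "hand": 0}]}}

```text
clock: 4.35
eef_pos: [669.6, -65.4, 203.6]
tool_rot: [179.4, -0.1, 8.4]
force: [-0.7, 0.7, -0.2]
grip_width: 0.0
```

```bash
python3 plan.py 546.5 -76 205 9 12
python3 - <<'E'
from h import *
f=imaging.grab_frame('side'); save(f,'side3')
E
```

```text
clock 4.35 pos [669.62781508 -65.41136403 203.64365859] [ 1.79409737e+02 -6.24222012e-02  8.39888226e+00] F [-0.69943053  0.68011317 -0.24243297] w 0.00021278178952906658 tip 17.0
[-0.17, -0.01, -0.0] [0.01, -0.0, -0.01]
[-0.17, -0.01, -0.0] [0.01, -0.0, -0.01]
[-0.17, -0.01, -0.0] [0.01, -0.0, -0.01]
[-0.17, -0.01, -0.0] [0.01, -0.0, -0.01]
[-0.17, -0.01, -0.0] [0.01, -0.0, -0.01]
[-0.17, -0.01, -0.0] [0.01, -0.0, -0.01]
[-0.17, -0.01, -0.0] [0.01, -0.0, -0.01]
[-0.17, -0.01, -0.0] [0.01, -0.0, -0.01]
[-0.17, -0.01, -0.0] [0.01, -0.0, -0.01]
[-0.17, -0.01, -0.0] [0.01, -0.0, -0.01]
[-0.17, -0.01, -0.0] [0.01, -0.0, -0.01]
[-0.17, -0.01, -0.0] [0.01, -0.0, -0.01]
```

View pics/side3.png

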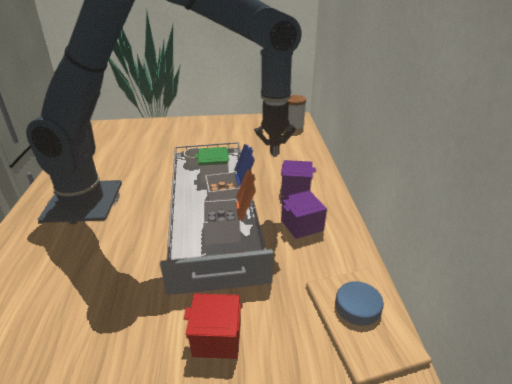

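The fingertips (275,150) are behind the blue lid and clear of it. Next is a slow approach towards the robot.

{"fn": "jog_arm", "kwargs": {"deltas": [{"xyz": [-0.2, 0, 0], "turn": [0, 0, 0], "hand": 0}, {"xyz": [-0.2, 0, 0], "turn": [0, 0, 0], "hand": 0}, {"xyz": [-0.2, 0, 0], "turn": [0, 0, 0], "hand": 0}, {"xyz": [-0.15, 0, 0], "turn": [0, 0, 0], "hand": 0}, {"xyz": [-0.1, 0, 0], "turn": [0, 0, 0], "hand": 0}, {"xyz": [-0.1, 0, 0], "turn": [0, 0, 0], "hand": 0}, {"xyz": [-0.1, 0, 0], "turn": [0, 0, 0], "hand": 0}, {"xyz": [-0.1, 0, 0], "turn": [0, 0, 0], "hand": 0}]}}

```text
clock: 5.4
eef_pos: [599.0, -75.5, 209.5]
tool_rot: [179.3, -0.6, 8.4]
force: [0.4, -0.2, 0.1]
grip_width: 0.005
```

```bash
python3 plan.py 546.5 -76 205 9 8
python3 - <<'E'
from h import *
f=imaging.grab_frame('side'); cv2.imwrite('pics/side4.png',cv2.resize(f['image'][80:280,130:350,::-1],None,fx=3,fy=3))
E
```

```text
clock 5.4 pos [599.03618208 -75.52448626 209.54550731] [179.30036047  -0.5854501    8.42671095] F [ 0.3878891  -0.15193253  0.12928371] w 0.00486821424350935 tip 17.0
[-0.11, -0.02, 0.01] [0.01, -0.01, -0.01]
[-0.11, -0.02, 0.01] [0.01, -0.01, -0.01]
[-0.11, -0.02, 0.01] [0.01, -0.01, -0.01]
[-0.11, -0.02, 0.01] [0.01, -0.01, -0.01]
[-0.11, -0.02, 0.01] [0.01, -0.01, -0.01]
[-0.11, -0.02, 0.01] [0.01, -0.01, -0.01]
[-0.11, -0.02, 0.01] [0.01, -0.01, -0.01]
[-0.11, -0.02, 0.01] [0.01, -0.01, -0.01]
```

View pics/side4.png

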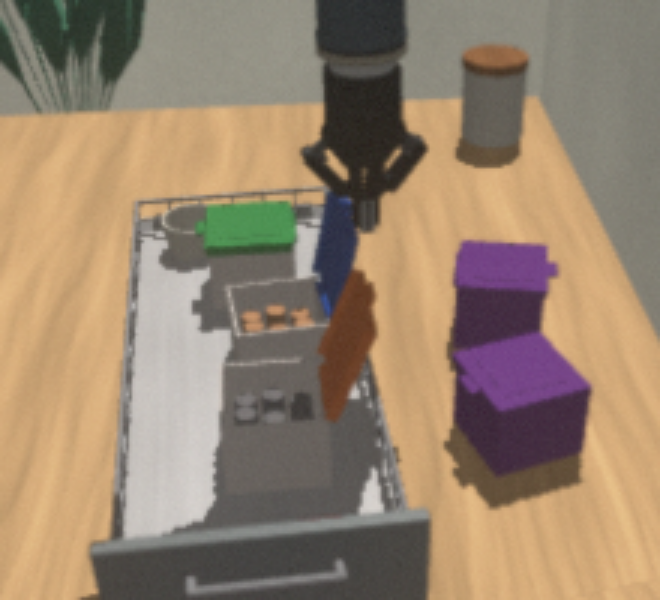

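The fingertip (365,220) is touching the lid's back and the lid is now a little more upright. I'll keep pushing slowly.

{"fn": "jog_arm", "kwargs": {"deltas": [{"xyz": [-0.12, -0.02, 0.02], "turn": [0, 0, 0], "hand": 0}, {"xyz": [-0.12, -0.02, 0.02], "turn": [0, 0, 0], "hand": 0}, {"xyz": [-0.12, -0.02, 0.02], "turn": [0, 0, 0], "hand": 0}, {"xyz": [-0.12, -0.02, 0.02], "turn": [0, 0, 0], "hand": 0}]}}

```text
clock: 5.95
eef_pos: [567.3, -75.1, 203.8]
tool_rot: [179.3, -0.5, 8.4]
force: [-0.9, 0.3, -0.5]
grip_width: 0.003
```

```bash
python3 plan.py 546.5 -76 205 9 8
python3 - <<'E'
from h import *
f=imaging.grab_frame('side'); cv2.imwrite('pics/side5.png',cv2.resize(f['image'][80:280,130:350,::-1],None,fx=3,fy=3))
E
```

```text
clock 5.95 pos [567.34736373 -75.06081156 203.81091339] [179.30641711  -0.53063686   8.42455395] F [-0.90848078  0.28782068 -0.49945373] w 0.002553090782200545 tip 17.0
[-0.04, -0.0, -0.0] [0.01, -0.01, -0.01]
[-0.04, -0.0, -0.0] [0.01, -0.01, -0.01]
[-0.04, -0.0, -0.0] [0.01, -0.01, -0.01]
[-0.04, -0.0, -0.0] [0.01, -0.01, -0.01]
[-0.04, -0.0, -0.0] [0.01, -0.01, -0.01]
[-0.04, -0.0, -0.0] [0.01, -0.01, -0.01]
[-0.04, -0.0, -0.0] [0.01, -0.01, -0.01]
[-0.04, -0.0, -0.0] [0.01, -0.01, -0.01]
```

View pics/side5.png

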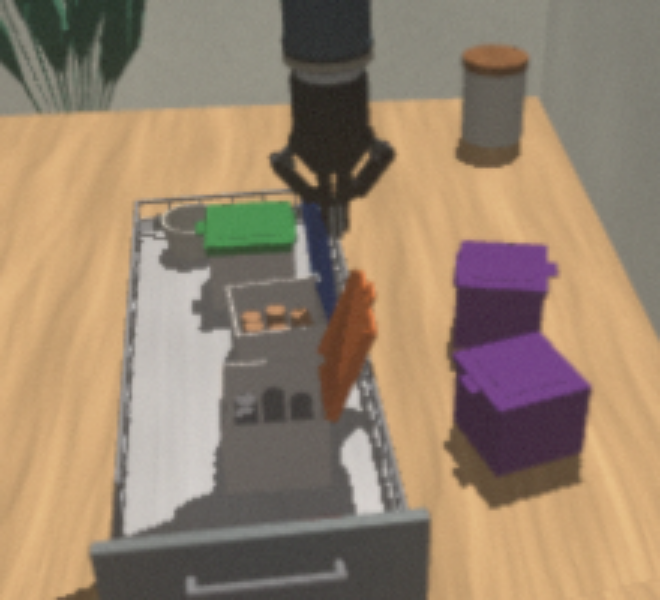

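The lid edge (312,205) is about upright and the tub hasn't moved. I'll give it a few more millimetres.

{"fn": "jog_arm", "kwargs": {"deltas": [{"xyz": [-0.12, 0, 0], "turn": [0, 0, 0], "hand": 0}, {"xyz": [-0.12, 0, 0], "turn": [0, 0, 0], "hand": 0}, {"xyz": [-0.12, 0, 0], "turn": [0, 0, 0], "hand": 0}, {"xyz": [0, 0, 0], "turn": [0, 0, 0], "hand": 0}]}}

```text
clock: 6.5
eef_pos: [543.3, -78.7, 203.6]
tool_rot: [179.3, -0.5, 8.4]
force: [1.1, 0.5, -0.9]
grip_width: 0.001
```

```bash
python3 plan.py 546.5 -76 205 9 1
python3 - <<'E'
from h import *
f=imaging.grab_frame('side'); cv2.imwrite('pics/side6.png',cv2.resize(f['image'][80:280,130:350,::-1],None,fx=3,fy=3))
E
```

```text
clock 6.5 pos [543.26674948 -78.6780728  203.61140595] [179.28833365  -0.47597068   8.41094284] F [ 1.10831366  0.47584393 -0.94424156] w 0.0007854069495693352 tip 17.0
[0.06, -0.04, -0.02] [0.09, -0.06, -0.07]
```

View pics/side6.png

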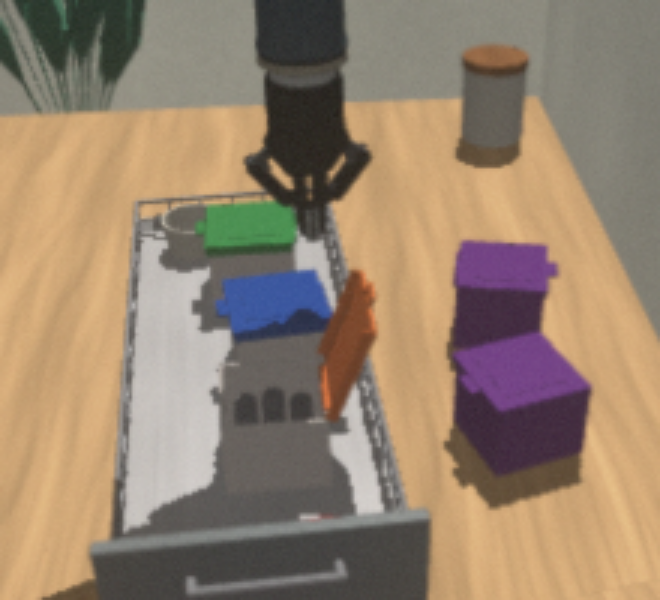

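The blue lid now lies flat on its tub (275,300) and the orange lid is still standing (350,345). I'll rise straight up and check again.

{"fn": "jog_arm", "kwargs": {"deltas": [{"xyz": [0, 0, -0.4], "turn": [0, 0, 0], "hand": 0}, {"xyz": [0, 0, -0.6], "turn": [0, 0, 0], "hand": 0}, {"xyz": [0, 0, -0.6], "turn": [0, 0, 0], "hand": 0}, {"xyz": [0, 0, -0.6], "turn": [0, 0, 0], "hand": 0}, {"xyz": [0, 0, 0], "turn": [0, 0, 0], "hand": 0}, {"xyz": [0, 0, 0], "turn": [0, 0, 0], "hand": 0}]}}

```text
clock: 7.3
eef_pos: [543.2, -76.8, 339.1]
tool_rot: [179.4, -0.5, 8.5]
force: [-0.5, -0.4, -0.2]
grip_width: 0.002
```

Run:
```python
from h import *
np.set_printoptions(precision=1,suppress=True)
f=imaging.grab_frame('side'); save(f,'side7')
P,u,v=pts(f,np.ones((384,512),bool))
k=(abs(P[:,0]-507)<35)&(abs(P[:,1]+82)<35)&(P[:,2]<160)&(P[:,2]>60); print('lid z',np.percentile(P[k][:,2],[5,50,95]))
k=(abs(P[:,0]-575)<40)&(P[:,1]<-180)&(P[:,1]>-290)&(P[:,2]>118); print('orange',P[k].mean(0),P[k].max(0))
for d in imaging.spot_point('blue_tub',f)[:2]+imaging.spot_point('blue_lid_edge',f)[:2]: print(d['p'],np.array(d['location']))
print(arm.read_state()['force'],arm.read_state()['eef_pos'])
```

```text
lid z [116.7 118.8 120.7]
orange [ 574.8 -240.5  167.2] [ 598.3 -180.1  217.9]
0.74 [504.8 -85.3  28. ]
0.56 [446.6 -90.4 112.4]
0.88 [449.7 -90.  114.3]
[ 0.7 -0.3 -0.6] [543.1 -76.7 338.7]
```

View pics/side7.png

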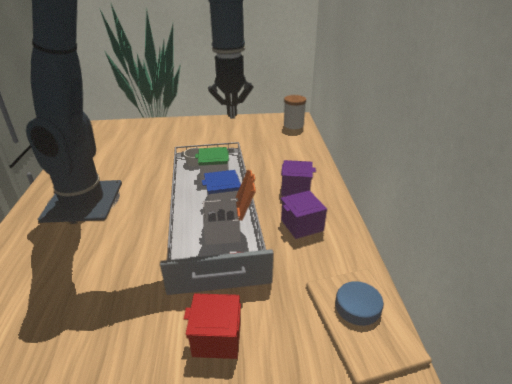

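The blue lid is flat and shut (222,181), the orange lid is standing (246,195), and the gripper is clear above (232,100).

```bash
python3 -c "
from workcell import finish_job; print(finish_job())"
```

```text
the job is handed in; nothing more can be done
None
```

The blue lid is shut: I brought the closed fingers in behind it, tipped it slowly past upright, and it fell closed by itself. I then raised the arm about 135 mm and handed the job in at about 7.5 s of the 32 s allowed.

- **Blue lid:** the last picture shows it flat. Depth puts its top at about 119 mm, where I expected about 115 mm. The network put its free edge at 114 mm.
- **Tub position:** the network's estimate of the tub's origin moved from about (504 to 510, -82) mm before to (505, -85) mm after. That is within its 4 mm accuracy, so I saw no sign the tub was shoved.
- **Orange lid:** still standing open, with its top at about 218 mm, as before.
- **Forces:** every wrist-force reading I took stayed within about 2 N, and the gripper was touching nothing at the end.

One network result disagreed: a second, weaker "blue tub" hit (0.56) at (447, -90, 112) mm. That is where the lid's edge is, so I took it as a mix-up.

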